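Turn the glass cassette to the light and set the light level

ROBOT

A 6-joint arm with a two-finger parallel gripper is mounted at the origin on the work surface. World frame = base frame: x ahead of the robot, y to its left, z up, the work surface at z = 0. Lengths are in m, angles in rad, forces in N, time in s.
With the tool pointing down it reaches from about 0.4 to 0.825 m from the base axis. Payload 7 kg.
Tool frame: the origin (TCP) lies midway between the tips of the shut fingers; the grasp point (between the pads) lies 19 mm behind it (grip_point_offset is the distance from the TCP to the grasp point, in m); z points along the fingers, y is the line along which they close (so a half turn about z gives the same grasp; the last joint's range is limited). The gripper opens to 88 mm and grips with 3 to 60 N. Pads are 19 mm wide; open, the fingers measure 130 mm over their backs; the gripper's body (78 mm by 193 mm) begins 47 mm behind the grasp point.
Start: joints at [-1.029, 0.359, 0.012, 0, -1.224, -0.288], TCP at [0.169, -0.653, 0.227] pointing down, gripper open.
Joint ranges: [-3.07, 3.07], [-1.43, 2.12], [-1.02, 1.25], [-3.03, 1.67], [-3.05, -0], [-3.03, 3.03]. Speed limits (rad/s): [2.39, 2.39, 3.01, 3.14, 3.14, 3.14].

INTERFACE

Orientations are given as [roll, pitch, yaw] about the fixed x, y, z axes, in that order (R = Rz(yaw) Ry(pitch) Rx(roll)).
In Python, from station import get_state, grab_frame, camera_params, job_done, grip_point_offset gives the robot as it stands.
- The arm moves only by the shell command python3 -m creep 'ROWS' [FORCE]. ROWS is JSON, a list that holds one entry, the list of rows, each a list of 7 numbers: the finger opening in cm, from 0 to 8.76, then the shift along the tool's x, y, z in cm, then the turn, a rotation vector about the tool's x, y, z in rad. In form: [[[fingers, tx, ty, tz, wx, wy, wz], ...]]. A call has 1 to 20 rows; each row is the pose to reach, as a shift and turn from the pose commanded when the call began, along the tool's axes at that moment; what a row does not reach only later rows make up. A row lasts 1/8 s, in which the tool goes at most 62.5 mm and 10.7 degrees, less where a joint would pass 70% of its speed; a pose out of reach is approached as far as the arm can. A call with a gripper value outside its range is refused whole. The fingers move at their own pace and stop on an object; FORCE is the grip in N (left out, the last holds). Time passes only in rows, so rows that repeat a pose let the fingers close. It gives the time, the measured TCP pose, the force, the opening and the grip force at its end, in the units of the state.
- get_state(): the state, without advancing time (a new reading comes with each control period).
- grab_frame(name): name is "scene" or "top" or "wrist"; returns the picture (384x512x3 uint8, blue, green, red); there is no depth.
- camera_params(name): a dict with "vertical_fov" (degrees; the focal length in pixels is half the picture's height over the tangent of half this angle, whatever the lens; pixels are square), "cx", "cy" (the principal point, pixels), "view" (4x4, takes a point from world to camera coordinates). Camera axes: x right, y down, z forward; pixel columns grow to the right and rows downward; lengths in m; the calibration is good to about 2 mm. A picture is of the moment at which its call begins: read the wrist's pose just before it. camera_params takes no time and is no camera call; for the wrist camera it gives the pose at the moment of the call.
- job_done(): hands the job in; it is judged then, once.
The state is a dict: "t": time; "q": joint angles; "qd": joint speeds; "joint_efforts": joint torques, N m; "eef_pos": TCP position; "ee_rot": TCP orientation; "force": force on the tool from outside, world axes, zero at the start; "moment": the same for the moment, N m; "width": finger opening in m; "gripper_force": force on a finger pad.
Only numpy, scipy, OpenCV 4.12 (cv2) and the standard library are available. Lean on these libraries where they do the work, as an engineer would, in place of code of your own. Each camera call takes 0.05 s, during which the arm holds its last target. There are 200 camera calls.

TASK

Turn the cassette of glass panels on its indexing stand so that its open front faces the light tube: pull the sprung index pin out by its T-handle, swing the turntable round and let the pin spring fully home in the hole for that position. Set the light to level three, the third click up from off. Keep off the cassette and its glass, and leave the other things on the bench where they are.

Things in the scene. Friction and masses are not known exactly. Their poses are not given: they have to be found in the camera images.
- stand: Fixed indexing stand: grey foot 204 mm across, column, aluminium index disc 190 mm across, 50 to 75 mm above the bench. Eight 10.6 mm holes go radially into the disc's rim, 45 degrees apart, 62 mm up; a dark line on the disc's top edge marks each. One hole lies on the stand's own +x axis, others on its +y and -y axes. Origin: on the turning axis at bench level; z up.
- platform (a joint): Angle of the turning plate (168 mm across, top 86 mm up) with cassette and pin, rad, anticlockwise from above positive, 0 at the start. At angle q the T-handle points along direction q of the stand's frame (0 = its +x), the cassette's open front away from it. Holes at multiples of 0.785, turns 135 degrees either way, locked while the pin is in a hole; stays where left (1 N at the handle).
- pin (a joint): Travel of the index pin, m, positive outwards from the turning axis: 0 fully home in a hole, clear of it at 0.009, 0.014 fully out. A spring draws it in: 5 N when home, 10 N fully out. Let go between holes, its round nose rests on the rim at about 0.009 and, as the plate is turned on, snaps into the next hole by itself.
- handle (a point): Centre of the black T-handle's cross bar: level, 64 mm long, 12 mm thick, 62 mm above the bench, 158 mm from the turning axis with the pin home. The 8 mm stem runs from it to the turning axis, bare for 36 mm behind the bar, so fingers from above can straddle it and pull the bar's back. Frame: x outwards along the stem, y along the bar, z up.
- sleeve (a point): Outer face of the block on the turning plate out of which the pin's stem comes, at the stem's axis, 116 mm from the turning axis, 62 mm above the bench; the block is 34 mm wide, 18 mm deep, from 46 to 86 mm above the bench. Same axes as handle.
- cassette: Cassette bolted on the turning plate, not to be touched: 120 mm deep (x), 150 mm wide, 86 to 196 mm above the bench; black side frames, steel rods, seven level glass panels. The open front, where the panels stick out a little, is its own -x side; the back, with two upright rods, is +x, on the T-handle's side. Origin: middle of its underside, on the turning axis.
- lamp: Fixed light: white box 170 (x) by 110 mm, top 52 mm up, with an upright white light tube 43 mm across (52 mm along +x from the box's centre, up to 207 mm) and a dial (40 mm along -x). It stands left or right of the stand, about 0.3 m off, near the stand's +y or -y axis. Origin: centre of the box's underside; z up.
- dial (a joint): Angle of the light's dial, rad, growing clockwise from above: 0 is off (at the stop), then five levels, one click each 0.45 (level three 1.35), to 2.25 (stop). A detent of about 0.12 N m draws it to the nearest position. Marks on the box round it: a short bar for off, then five dots growing with the level. The pointer looks along the lamp's +x at 1.125.
- dial_grip (a point): On the dial's axis at the height to grip, 74 mm above the bench. The grip is an upright black bar 44 mm long, 14 mm thick, from 60 to 86 mm above the bench, over a skirt 46 mm across; a white line on top at the pointer end. This frame turns with the dial: x along the bar towards the pointer, z up.
- box_pair: Two flat white-lidded plastic boxes, one on the other, 170 by 105 mm and 78 mm high, on the other side of the stand from the light. A bystander. Origin: centre of the underside.
- film_roll: White film roll, upright, 100 mm across, 120 mm high; a bystander. Origin: centre of the underside.
- film_roll_small: White film roll, upright, 72 mm across, 95 mm high; a bystander. Origin: centre of the underside.
- bottle: Drink bottle with a yellow cap, 62 mm across, 190 mm high; a bystander. Origin: centre of the underside.
- screwdriver: Screwdriver, 190 mm, lying; a bystander. Origin: near the middle of its underside; x along its length.
- suction_pen: Steel vacuum pen for lifting glass, 140 mm long, 12 mm thick, lying; a bystander. Origin: near the middle of its underside; x along its length.
- thickness_gauge: Flat black thickness gauge, 85 by 60 by 18 mm; a bystander. Origin: near the middle of its underside; x along its length.
- panel_box: Flat white-lidded plastic box, 150 by 85 by 30 mm; a bystander. Origin: near the middle of its underside; x along its length.

How it is judged:
By the outcome, as a careful person would: the job done as asked, in the order asked, and still so for the second after the job is handed in, with the robot touching nothing.
It also fails if it takes over 58 s, if anything falls off the work surface, if the arm or the gripper's body presses on something with over 40 N, if the wrist force passes 120 N, or if a joint passes its speed limit or range.

## Working session

There is one attempt and no reset: what is moved stays moved. The work goes in short steps, Python scripts to look and compute and a shell command to move; the robot and the scene stay as the last step left them, time stands still between calls to the robot, and variables do not carry over. Pictures are saved under pics/ and viewed, at most 10 in all, crops included, and the job is handed in when it is done.

```bash
ls; mkdir -p pics; cat > h.py <<'E'
import numpy as np, cv2
from station import *
from scipy.spatial.transform import Rotation as R
def cam(n):
    p=camera_params(n); f=192/np.tan(np.radians(p["vertical_fov"])/2)
    return f,p["cx"],p["cy"],np.array(p["view"])
def proj(c,P):
    f,cx,cy,V=c; q=V[:3,:3]@np.asarray(P,float)+V[:3,3]; return np.array([cx+f*q[0]/q[2],cy+f*q[1]/q[2]])
def ray(c,u,v):
    f,cx,cy,V=c; d=V[:3,:3].T@np.array([(u-cx)/f,(v-cy)/f,1]); return -V[:3,:3].T@V[:3,3],d
def atz(c,u,v,z):
    o,d=ray(c,u,v); return o+d*(z-o[2])/d[2]
def tri(obs):
    A=np.zeros((3,3));b=np.zeros(3);rs=[ray(c,*p) for c,p in obs]
    for o,d in rs:
        d=d/np.linalg.norm(d);M=np.eye(3)-np.outer(d,d);A+=M;b+=M@o
    P=np.linalg.solve(A,b); return P,[np.round(np.array(p)-proj(c,P),1) for c,p in obs]
E
python3 - <<'E'
from h import *
np.set_printoptions(precision=3,suppress=True)
for n in ("scene","top"):
    f=grab_frame(n); cv2.imwrite(f"pics/{n}0.png",cv2.resize(f,(800,600),interpolation=cv2.INTER_CUBIC)); c=cam(n); print(n,c[:3],ray(c,256,192))
print(get_state()); print(grip_point_offset() if callable(grip_point_offset) else grip_point_offset)
E
```

```text
pics
scene (np.float64(478.767812165987), 249.28091727899687, 192.8832305211916) (array([ 1.718, -0.868,  0.963]), array([-0.675,  0.534, -0.51 ]))
top (np.float64(347.4938649995034), 254.50296029454321, 191.92800366734744) (array([0.522, 0.013, 1.174]), array([ 0.051, -0.025, -0.998]))
{'t': 0.1, 'q': array([-1.029,  0.359,  0.011, -0.   , -1.224, -0.288]), 'qd': array([-0.   , -0.002,  0.002,  0.001, -0.001, -0.002]), 'joint_efforts': array([ -0.002, -58.416,  29.375,   7.015,   0.01 ,  -0.   ]), 'eef_pos': array([ 0.169, -0.653,  0.226]), 'ee_rot': array([ 3.14 , -0.   , -2.888]), 'force': array([0.4  , 0.234, 1.346]), 'moment': array([-0.013,  0.062, -0.023]), 'gripper_force': 0.0, 'width': 0.08791948461642522}
0.0188
```

View pics/scene0.png

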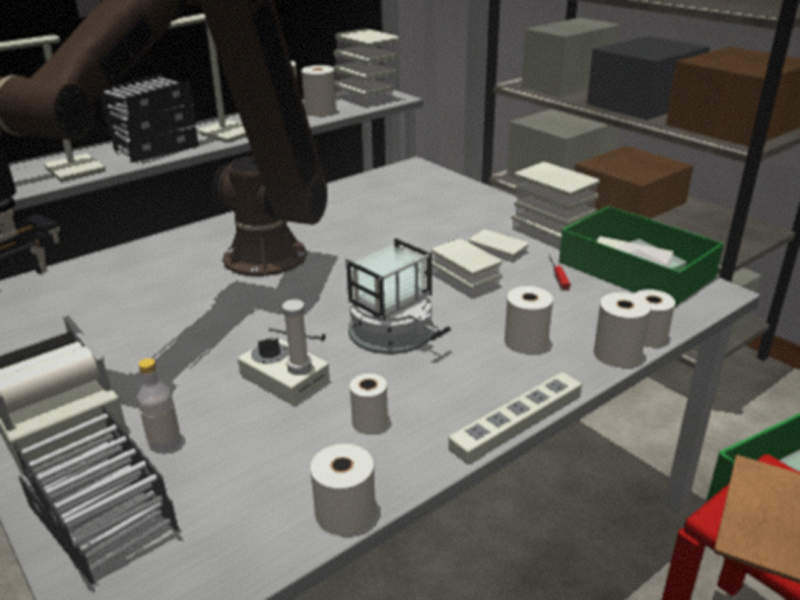

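View pics/top0.png

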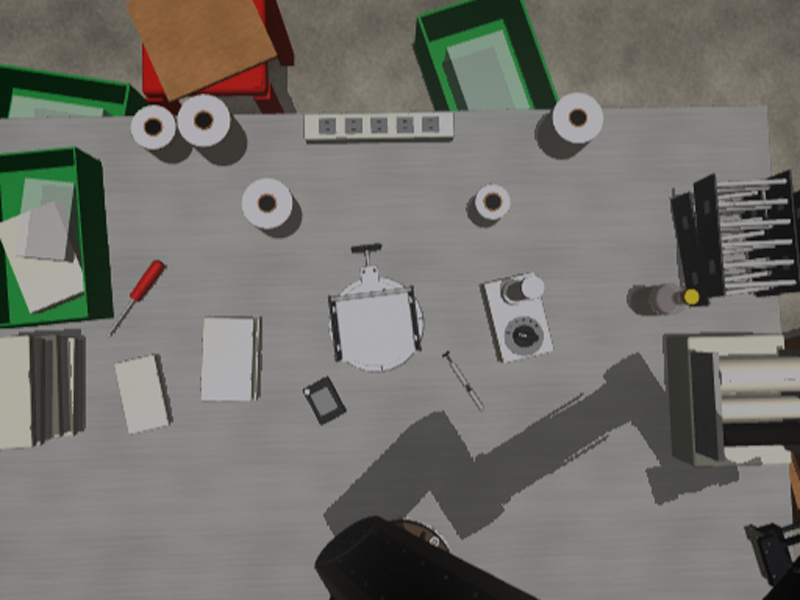

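The scene view shows the cassette near (390,280), the T-handle at (437,333), the lamp at (285,350) and the dial at (268,348). In the top view the T-handle is at (367,247), the stand's axis is near (375,325), the tube is at (530,288) and the dial is at (524,336). The light is on the stand's −y side. I'll zoom in on both to measure.

```bash
python3 - <<'E'
from h import *
a=grab_frame("top"); b=grab_frame("scene")
np.save("top.npy",a);np.save("scene.npy",b)
# top crop x200-360,y145-265 -> x5 ; 
cv2.imwrite("pics/topc.png",cv2.resize(a[145:265,200:360],(800,600),interpolation=cv2.INTER_CUBIC))
cv2.imwrite("pics/scenec.png",cv2.resize(b[145:265,145:305],(800,600),interpolation=cv2.INTER_CUBIC))
E
```

```text
(no output)
```

View pics/topc.png

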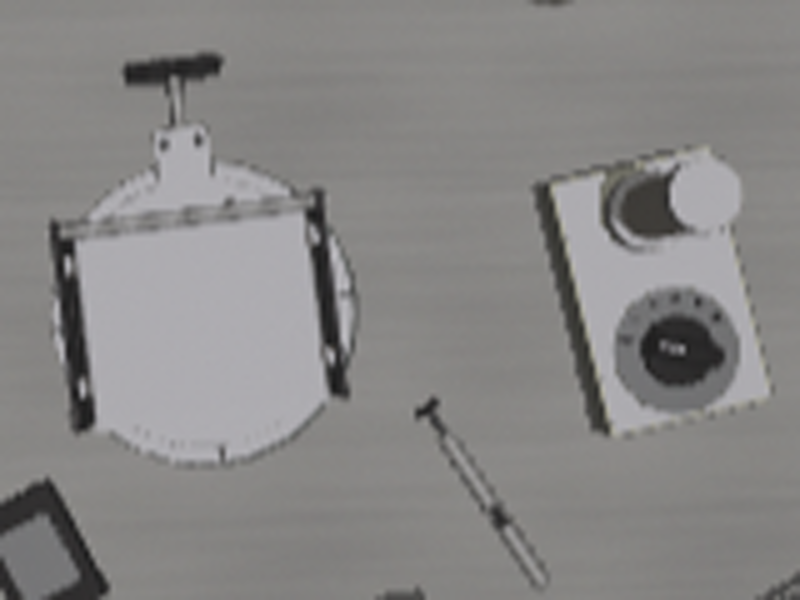

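View pics/scenec.png

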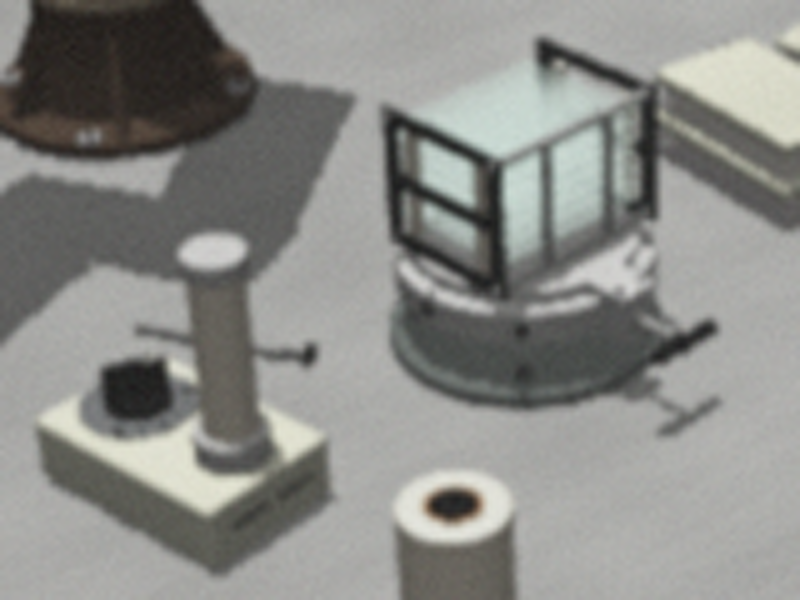

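The top crop shows the T-bar ends at (125,76) and (222,62), the −x rim mark at (222,453) and the −y rim mark at (349,294). The dial's skirt is centred at (677,348), with the white line pointing left at the off bar (625,338). In the scene crop the T-bar ends are at (653,356) and (715,327), and the dial bar's top is at about (135,368). Next I'll compute positions.

```bash
python3 - <<'E'
from h import *
np.set_printoptions(precision=4,suppress=True)
T=cam("top");S=cam("scene")
t=lambda u,v:(200+(u-2)/5,145+(v-2)/5); s=lambda u,v:(145+(u-2)/5,145+(v-2)/5)
P,e=tri([(T,t(173,69)),(S,s(684,341))]);print("handle tri",P,e)
h=atz(T,*t(173,69),.062); print("handle@62",h, "scene px vs",proj(S,h),s(684,341))
l=atz(T,*t(125,76),.064);r=atz(T,*t(222,62),.064);d=l-r;print("bar len",np.linalg.norm(d),"stand yaw from bar",np.degrees(np.arctan2(-d[0],d[1])))
m=atz(T,*t(222,455),.075); n=atz(T,*t(353,294),.075)
print("mark -x",m,"yaw",np.degrees(np.arctan2(*(h-m)[[1,0]])),"dist (exp .253)",np.linalg.norm((h-m)[:2]))
for yaw in (np.degrees(np.arctan2(*(h-m)[[1,0]])),):
    y=np.radians(yaw);ux=np.array([np.cos(y),np.sin(y)]);print("axis",h[:2]-.158*ux,m[:2]+.095*ux, n[:2]+.095*np.array([-ux[1],ux[0]]))
# lamp top corners z52
c=[atz(T,*t(*p),.052) for p in ((608,436),(771,396),(708,147),(546,185))]
c=np.array(c);print(c);lc=c.mean(0)
lx=(c[3]-c[0]+c[2]-c[1]);ly=(c[0]-c[1]+c[3]-c[2]);print("lamp c",lc,"size",np.linalg.norm(lx)/2,np.linalg.norm(ly)/2,"yaw",np.degrees(np.arctan2(lx[1],lx[0])),np.degrees(np.arctan2(-ly[0],ly[1])))
u=lx/np.linalg.norm(lx);print("dial from box",(lc-.04*u)[:2],"tube",(lc+.052*u)[:2])
print("dial skirt",atz(T,*t(677,348),.056),"cap",atz(T,*t(682,351),.086),"tube top",atz(T,*t(706,193),.207))
P,e=tri([(T,t(681,351)),(S,s(135,368))]);print("dial top tri",P,e)
E
```

```text
handle tri [0.6896 0.0534 0.0611] [array([0.3, 0.2]), array([ 0.3, -0. ])]
handle@62 [0.6888 0.0526 0.062 ] scene px vs [280.7523 212.618 ] (281.4, 212.8)
bar len 0.06289368667838419 stand yaw from bar 7.00469733146617
mark -x [0.4419 0.0267 0.075 ] yaw 5.978414707503392 dist (exp .253) 0.248248292210421
axis [0.5317 0.0361] [0.5364 0.0366] [0.5312 0.036 ]
[[ 0.4459 -0.2222  0.052 ]
 [ 0.4688 -0.3289  0.052 ]
 [ 0.6315 -0.2942  0.052 ]
 [ 0.6091 -0.1874  0.052 ]]
lamp c [ 0.5388 -0.2582  0.052 ] size 0.16663856137644695 0.10912444075882183 yaw 12.039323834080463 11.981149062668553
dial from box [ 0.4997 -0.2665] tube [ 0.5897 -0.2473]
dial skirt [ 0.5014 -0.268   0.056 ] cap [ 0.5    -0.2635  0.086 ] tube top [ 0.5904 -0.2496  0.207 ]
dial top tri [ 0.4996 -0.265   0.0791] [array([-0.1, -0.1]), array([-0.1, -0. ])]
```

The handle triangulates to 61 mm high, the bar to 63 mm long and the lamp to 167×109 mm, all of which fit. The stand's axis is at about (0.532,0.036) with yaw about 6.5°. The tube lies near the stand's −y, so the plate has to turn to q=+90°. I'll move to above the stem, at height first.

```bash
python3 -m creep '[[[8.7,0,0,-4,0,0,0],[8.7,0,0,-8,0,0,0],[8.7,-65.7,55.7,-8,0,0,0.14],[8.7,-65.7,55.7,-8,0,0,0.14],[8.7,-65.7,55.7,-8,0,0,0.14],[8.7,-65.7,55.7,-8,0,0,0.14],[8.7,-65.7,55.7,-8,0,0,0.14],[8.7,-65.7,55.7,-8,0,0,0.14],[8.7,-65.7,55.7,-8,0,0,0.14],[8.7,-65.7,55.7,-8,0,0,0.14],[8.7,-65.7,55.7,-8,0,0,0.14],[8.7,-65.7,55.7,-8,0,0,0.14],[8.7,-65.7,55.7,-8,0,0,0.14],[8.7,-65.7,55.7,-8,0,0,0.14],[8.7,-65.7,55.7,-8,0,0,0.14],[8.7,-65.7,55.7,-8,0,0,0.14],[8.7,-65.7,55.7,-8,0,0,0.14],[8.7,-65.7,55.7,-8,0,0,0.14],[8.7,-65.7,55.7,-8,0,0,0.14]]]'
python3 - <<'E'
from h import *
print(get_state()); W=cam("wrist"); f=grab_frame("wrist"); np.save("w1.npy",f); np.save("w1cam.npy",np.array(W,dtype=object),allow_pickle=True)
print(W[0],ray(W,256,192)); cv2.imwrite("pics/w1.png",cv2.resize(f,(800,600),interpolation=cv2.INTER_CUBIC))
E
```

```text
t: 2.58
eef_pos: [0.6652, 0.0498, 0.307]
ee_rot: [3.142, 0.0, -3.029]
force: [1.0, -0.0, 0.1]
width: 0.0866
gripper_force: 0.0
{'t': 2.575, 'q': array([ 3.66510850e-01,  3.09553821e-01,  1.21282784e-01,  1.12148262e-04,
       -1.38207741e+00, -1.82437461e+00]), 'qd': array([-0.00468102, -0.00590789,  0.00111515,  0.00177934, -0.00049467,
       -0.00306869]), 'joint_efforts': array([ 4.60350160e-01, -5.47491932e+01,  3.04575491e+01,  7.19571948e+00,
       -7.12380884e-02,  2.39999819e-03]), 'eef_pos': array([0.66516708, 0.04983783, 0.30701814]), 'ee_rot': array([ 3.14158694e+00,  4.61193821e-04, -3.02863907e+00]), 'force': array([ 0.98906612, -0.04820765,  0.08775438]), 'moment': array([-0.01501529,  0.05135139,  0.00011286]), 'gripper_force': 0.0, 'width': 0.08661017720129266}
284.1494181201767 (array([0.59954206, 0.0422635 , 0.46513766]), array([ 0.24006561,  0.03254733, -0.97023766]))
```

View pics/w1.png

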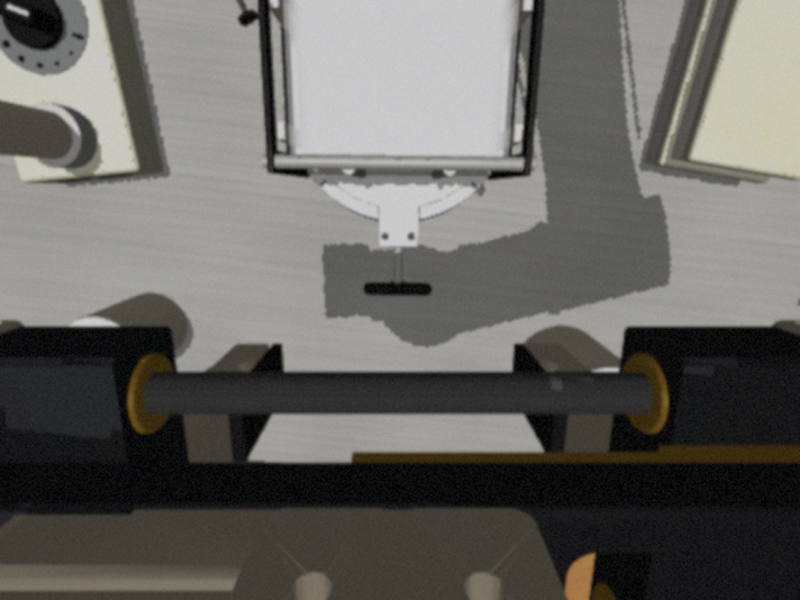

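The wrist view shows the T-bar from (364,289) to (432,289) and level, so the stand's yaw matches the tool's. The stem meets the sleeve at (398,247). The camera overhangs the cassette in this yaw, so I'll flip the tool half a turn before going down. First I'll refine the position.

```bash
python3 - <<'E'
from h import *
np.set_printoptions(precision=4,suppress=True)
W=cam("wrist");T=cam("top");S=cam("scene")
w=lambda u,v:((u+.5)*.64-.5,(v+.5)*.64-.5)
t=lambda u,v:(200+(u-2)/5,145+(v-2)/5); s=lambda u,v:(145+(u-2)/5,145+(v-2)/5)
print("3-view",tri([(T,t(173,69)),(S,s(684,341)),(W,w(398,289))]))
print("T-W",tri([(T,t(173,69)),(W,w(398,289))])); print("S-W",tri([(S,s(684,341)),(W,w(398,289))]))
l=atz(W,*w(364,289),.062);r=atz(W,*w(432,289),.062);d=r-l;h=(l+r)/2
print(h,np.linalg.norm(d),"yaw",np.degrees(np.arctan2(-d[0],d[1])))
sl=atz(W,*w(398,247),.07);print("sleeve top",sl,np.linalg.norm((h-sl)[:2]))
# cassette back top rod/rails
a=atz(W,*w(272,160),.196);b=atz(W,*w(530,160),.196);print(a,b,np.degrees(np.arctan2(-(b-a)[0],(b-a)[1])))
E
```

```text
3-view (array([0.6895, 0.0531, 0.0611]), [array([0.2, 0.2]), array([ 0.4, -0.1]), array([-0.4, -0.3])])
T-W (array([0.6886, 0.0524, 0.0636]), [array([-0., -0.]), array([-0.1, -0. ])])
S-W (array([0.6898, 0.0533, 0.0612]), [array([ 0.3, -0.1]), array([-0.5, -0.5])])
[0.6889 0.0524 0.062 ] 0.06325829312246213 yaw 6.481534474369825
sleeve top [0.6491 0.0479 0.07  ] 0.040092283737251135
[ 0.5915 -0.0321  0.196 ] [0.5746 0.1163 0.196 ] 6.468795150921175
```

The handle is at (0.689,0.053), with yaw 6.48°. Next I flip and partly close the fingers, then go down over the stem.

```bash
python3 -m creep '[[[3,0,0,0,0,0,-1],[3,0,0,0,0,0,-1],[3,0,0,0,0,0,-1],[3,0,0,0,0,0,-1],[3,0,0,0,0,0,-1],[3,0,0,0,0,0,-1],[3,0,0,0,0,0,-2],[3,0,0,0,0,0,-2],[3,0,0,0,0,0,-2],[3,0,0,0,0,0,-2],[3,0,0,0,0,0,-2],[3,0,0,0,0,0,-2],[3,0,0,0,0,0,-3.142],[3,0,0,0,0,0,-3.142],[3,0,0,0,0,0,-3.142],[3,0,0,0,0,0,-3.142],[3,0,0,0,0,0,-3.142],[3,0,0,0,0,0,-3.142],[3,0,0,0,0,0,-3.142],[3,0,0,0,0,0,-3.142]]]'
python3 -m creep '[[[3,0,0,5,0,0,0],[3,0,0,10,0,0,0],[3,0,0,15,0,0,0],[3,0,0,18,0,0,0],[3,0,0,18,0,0,0]]]'
python3 - <<'E'
from h import *
print(get_state()['q'],get_state()['force']); W=cam("wrist"); f=grab_frame("wrist");cv2.imwrite("pics/w2.png",cv2.resize(f,(800,600),interpolation=cv2.INTER_CUBIC))
E
```

```text
t: 5.12
eef_pos: [0.6654, 0.0502, 0.307]
ee_rot: [-3.141, -0.001, 0.11]
force: [0.3, 0.2, 0.5]
width: 0.0301
gripper_force: 0.0
t: 5.75
eef_pos: [0.6639, 0.0501, 0.124]
ee_rot: [3.141, 0.005, 0.111]
force: [0.2, 0.9, 0.1]
width: 0.0298
gripper_force: 0.0
[ 3.67346264e-01  4.21848565e-01 -1.36228614e-01 -4.45816257e-04
 -1.01780292e+00  1.31503713e+00] [0.18606931 0.87398058 0.10427936]
```

View pics/w2.png

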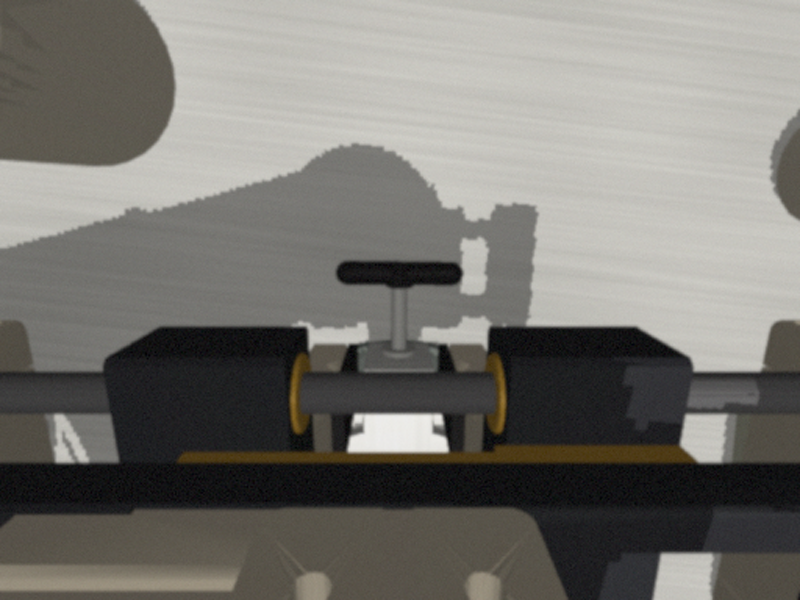

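The stem is centred between the fingers (column about 399), with the bar at (399,272) ahead of them. I'll go down and close loosely round the stem.

```bash
python3 -m creep '[[[3,0,0,3,0,0,0],[3,0,0,6,0,0,0],[3,0,0,8.1,0,0,0],[1.2,0,0,8.1,0,0,0],[1.2,0,0,8.1,0,0,0],[1.2,0,0,8.1,0,0,0],[1.2,0,0,8.1,0,0,0]]]' 10; python3 -c "
from station import *;s=get_state();print(s['eef_pos'],s['moment'],s['q'])"
```

```text
t: 6.68
eef_pos: [0.6661, 0.0509, 0.0467]
ee_rot: [-3.141, -0.002, 0.114]
force: [0.8, 0.6, 0.3]
width: 0.0124
gripper_force: 0.0
[0.66608805 0.05091575 0.04665542] [-0.11305777  0.16425914 -0.02803707] [ 3.67549039e-01  4.98946617e-01 -2.11583262e-01  1.04093570e-04
 -8.58677756e-01  1.31731234e+00]
```

```bash
python3 -m creep '[[[1.2,0.7,0,0,0,0,0],[1.2,1.2,0,0,0,0,0],[1.2,1.6,0,0,0,0,0],[1.2,2.0,0,0,0,0,0],[1.2,2.0,0,0,0,0,0],[1.2,2.0,0,0,0,0,0]]]'; python3 -c "
from station import *;s=get_state();print(s['eef_pos'],s['force'],s['moment'])"
```

```text
t: 7.42
eef_pos: [0.6836, 0.0526, 0.0455]
ee_rot: [3.141, 0.004, 0.114]
force: [-10.0, 0.9, 8.0]
width: 0.0118
gripper_force: 4.7
[0.68355673 0.05256798 0.04554102] [-9.98813743  0.89994925  8.02933404] [-0.09620282  3.41342537 -0.16639071]
```

```bash
python3 - <<'E'
from h import *
np.set_printoptions(precision=1,suppress=True)
W=cam("wrist"); f=grab_frame("wrist"); g=f.mean(2)
for p in (0,.006,.009,.012,.014):
    r=np.array([.532,.035]);u=np.array([.9936,.1129])
    print(p,[proj(W,[*(r+u*(.158+p+e)),z]) for e,z in ((.006,.062),(0,.068),(-.006,.062))])
print(g[130:240:2,256]);print(g[130:240:2,245])
cv2.imwrite("pics/w3.png",cv2.resize(f[100:250,156:356],(800,600),interpolation=cv2.INTER_CUBIC))
E
```

```text
0 [array([254.4, 226.5]), array([254.4, 241.7]), array([254.4, 247.3])]
0.006 [array([254.4, 215.8]), array([254.4, 230.8]), array([254.4, 237. ])]
0.009 [array([254.4, 210.3]), array([254.4, 225.2]), array([254.4, 231.8])]
0.012 [array([254.4, 204.8]), array([254.4, 219.7]), array([254.4, 226.5])]
0.014 [array([254.4, 201.1]), array([254.4, 215.9]), array([254.4, 222.9])]
[118.  118.  121.3 119.3 120.  117.7 121.  120.7 121.  122.7 122.7 124.3
 122.  120.3 123.  123.3 122.  121.7 122.  121.3 120.7 120.3 120.3 122.3
 122.7 119.3 119.  119.7 115.7 118.3 120.  118.3 119.3 116.7 119.7 121.3
 122.  116.7  71.7  24.   10.3  23.3  17.3  18.7  18.3  18.3  19.3  21.3
  20.3  14.7  17.7  22.7  85.3 117.3  62.3]
[119.7 121.  123.7 119.7 121.7 120.3 124.  120.  121.3 124.3 122.7 119.7
 120.3 121.3 123.7 123.3 121.3 120.  122.3 122.  120.  120.7 120.  120.3
 119.  119.3 122.3 121.7 118.7 121.7 118.7 116.3 118.  117.7 118.  123.3
 119.  112.   60.3  21.3  10.3  18.7  19.3  25.7  31.   22.   17.7  17.3
  13.3  15.   34.7  91.7 112.  106.7  58.3]
```

View pics/w3.png

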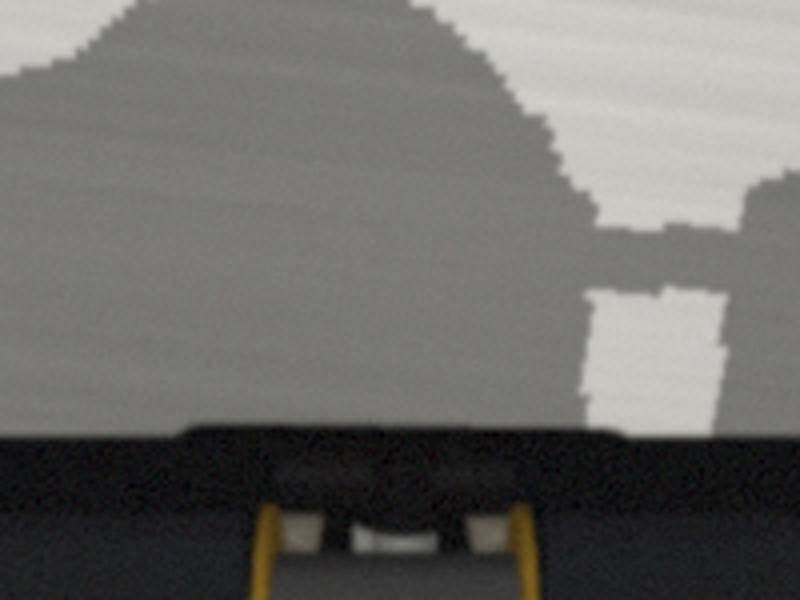

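The bar's outer edge is at row 206.5, so the pin is out about 11 mm and clear of the hole. I'll pull slightly further and swing the first 50°.

```bash
python3 -m creep '[[[1.2,0.25,0,0,0,0,0],[1.2,0.25,0,0,0,0,0],[1.2,0.19,-1.36,0,0,0,-0.087],[1.2,0.01,-2.72,0,0,0,-0.175],[1.2,-0.28,-4.05,0,0,0,-0.262],[1.2,-0.69,-5.35,0,0,0,-0.349],[1.2,-1.22,-6.61,0,0,0,-0.436],[1.2,-1.85,-7.83,0,0,0,-0.524],[1.2,-2.58,-8.98,0,0,0,-0.611],[1.2,-3.41,-10.06,0,0,0,-0.698],[1.2,-4.33,-11.07,0,0,0,-0.785],[1.2,-5.34,-11.99,0,0,0,-0.873],[1.2,-5.34,-11.99,0,0,0,-0.873]]]'; python3 - <<'E'
from h import *
s=get_state();p=s['eef_pos'][:2]-[.532,.035];a=np.arctan2(p[1],p[0]);print("R",np.hypot(*p),"theta",np.degrees(a-.113),"yaw",np.degrees(s['ee_rot'][2]-.113));f=s['force'];print("radial",f[0]*np.cos(a)+f[1]*np.sin(a),"tang",-f[0]*np.sin(a)+f[1]*np.cos(a),f,s['moment'],s['q'])
E
```

```text
t: 9.1
eef_pos: [0.6164, 0.1644, 0.0455]
ee_rot: [-3.14, 0.005, 0.988]
force: [-6.0, -7.4, 6.6]
width: 0.012
gripper_force: 4.9
R 0.15446403864644798 theta 50.42151545091446 yaw 50.15729859116505
radial -9.4459643715917 tang 1.030017761783724 [-6.02184586 -7.35013959  6.57116903] [-2.71223395  2.27196273 -0.05760743] [ 5.66279527e-01  4.63190566e-01 -2.79516278e-01  5.20142986e-04
 -8.33450336e-01  1.99257141e+00]
```

```bash
python3 -m creep '[[[1.2,-0.06,-1.36,0,0,0,-0.087],[1.2,-0.24,-2.72,0,0,0,-0.175],[1.2,-0.53,-4.05,0,0,0,-0.262],[1.2,-0.94,-5.35,0,0,0,-0.349],[1.2,-1.47,-6.61,0,0,0,-0.436],[1.2,-2.1,-7.83,0,0,0,-0.524],[1.2,-2.53,-8.52,0,0,0,-0.576],[1.2,-3.4,-8.1,0,0,0,-0.585],[1.2,-4.38,-7.61,0,0,0,-0.593],[1.2,-4.65,-7.99,0,0,0,-0.628],[1.2,-4.93,-8.37,0,0,0,-0.663],[1.2,-5.08,-8.56,0,0,0,-0.681],[1.2,-5.23,-8.74,0,0,0,-0.698],[1.2,-5.23,-8.74,0,0,0,-0.698]]]'; python3 - <<'E'
from h import *
s=get_state();p=s['eef_pos'][:2]-[.532,.035];a=np.arctan2(p[1],p[0]);print("R",np.hypot(*p),"theta",np.degrees(a-.113),"yaw",np.degrees(s['ee_rot'][2]-.113));f=s['force'];print("radial",f[0]*np.cos(a)+f[1]*np.sin(a),"tang",-f[0]*np.sin(a)+f[1]*np.cos(a),f,s['moment'],s['q'])
E
```

```text
t: 10.85
eef_pos: [0.5168, 0.1708, 0.0456]
ee_rot: [-3.142, -0.0, 1.686]
force: [-0.2, -1.2, -0.5]
width: 0.0119
gripper_force: 0.0
R 0.13665099748914972 theta 89.92603646096116 yaw 90.11512194471564
radial -1.131698268485854 tang 0.3238455350223558 [-0.1956688  -1.16074572 -0.51582211] [-0.13819307  0.02675786  0.0119569 ] [ 6.79287484e-01  3.35059701e-01 -4.98783847e-01 -1.27933378e-04
 -7.36954753e-01  2.57740917e+00]
```

```bash
python3 -m creep '[[[1.2,0,-0.15,0,0,0,-0.01],[1.2,0,-0.3,0,0,0,-0.02],[1.2,0,-0.4,0,0,0,-0.02],[1.2,0,-0.4,0,0,0,-0.02],[1.2,0,-0.4,0,0,0,-0.02]]]'; python3 - <<'E'
from h import *
s=get_state();p=s['eef_pos'][:2]-[.532,.035];a=np.arctan2(p[1],p[0]);print("R",np.hypot(*p),"theta",np.degrees(a-.113));f=s['force'];print("radial",f[0]*np.cos(a)+f[1]*np.sin(a),"tang",-f[0]*np.sin(a)+f[1]*np.cos(a),f)
W=cam("wrist"); im=grab_frame("wrist");t=grab_frame("top")
o=np.zeros((600,800,3),np.uint8);o[:,:400]=cv2.resize(im[80:260,196:316],(400,600));o[:,400:]=cv2.resize(t[145:265,190:270],(400,600));cv2.imwrite("pics/w4.png",o)
A=np.array([.532,.035]);u=np.array([np.cos(.113+np.pi/2),np.sin(.113+np.pi/2)])
for q in (0,.009): print(q,proj(W,[*(A+u*(.164+q)),.062]),proj(W,[*(A+u*(.158+q)),.068]),proj(cam("top"),[*(A+u*(.158+q)),.062]))
g=im.mean(2);print(g[180:250:2,256].round())
E
```

```text
t: 11.48
eef_pos: [0.5138, 0.1705, 0.0457]
ee_rot: [3.14, -0.0, 1.705]
force: [6.0, 0.2, -3.3]
width: 0.0119
gripper_force: 2.6
R 0.13670092801903716 theta 91.17444898819754
radial -0.630335654314447 tang -5.972464590496993 [ 6.00322262  0.17021879 -3.3334314 ]
0 [261.27189106 197.34690133] [261.2377424  212.00129887] [191.57285556 213.8737543 ]
0.009 [261.76185953 180.29569804] [261.74230408 194.65480723] [188.75819917 214.26441928]
[129. 126. 128. 126. 126. 128. 129. 123.  57.  11.  21.  20.  20.  25.
  16.  21.  27.  23.  19.  17.  24.  38. 105. 123. 125. 123. 122. 121.
 120.  64.  44.  51.  55.  61.  63.]
```

View pics/w4.png

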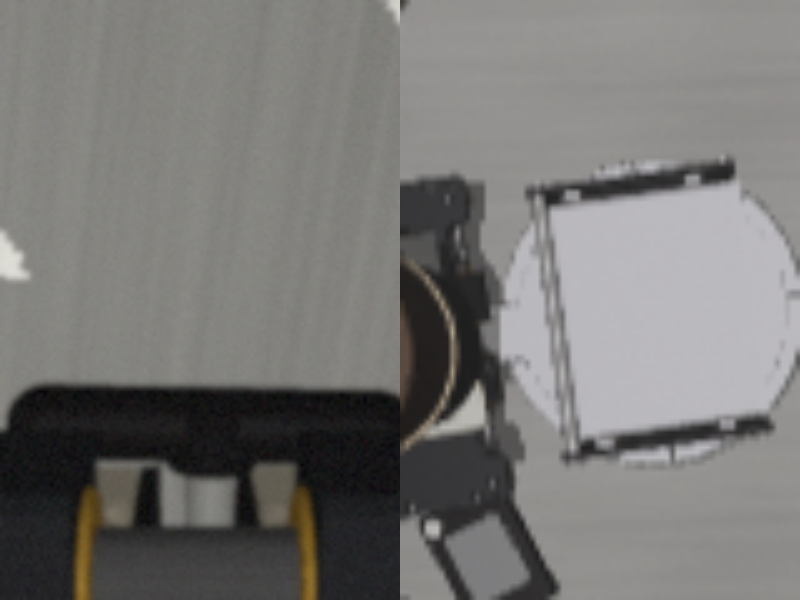

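The tangential reaction is −6 N, so the plate is locked. The bar's outer edge is at row 195.5, against 197.3 predicted for home. The top view shows the cassette's back facing +y and the open front towards the light. I'll take off the side load, open the fingers and lift.

```bash
python3 -m creep '[[[1.2,0,0.2,0,0,0,0.02],[3,0,0.2,0,0,0,0.02],[3,0,0.2,0,0,0,0.02],[3,0,0.2,-4,0,0,0.02],[3,0,0.2,-9,0,0,0.02],[3,0,0.2,-14,0,0,0.02],[3,0,0.2,-18,0,0,0.02],[3,0,0.2,-22,0,0,0.02],[3,0,0.2,-26,0,0,0.02],[3,0,0.2,-26,0,0,0.02],[3,0,0.2,-26,0,0,0.02]]]'; python3 - <<'E'
from h import *
np.set_printoptions(precision=4,suppress=True)
W=cam("wrist"); im=grab_frame("wrist"); g=im.mean(2);np.save("w5.npy",im);np.save("w5v.npy",W[3])
A=np.array([.532,.035]);a=.113+np.pi/2;u=np.array([np.cos(a),np.sin(a)]);n=np.array([-u[1],u[0]])
for q in (0,.004,.009): print(q,proj(W,[*(A+u*(.158+q)),.062]))
p=proj(W,[*(A+u*.158),.062]).round().astype(int);y0=max(p[1]-45,0);sub=g[y0:p[1]+40,p[0]-45:p[0]+46]
n,L,st,ce=cv2.connectedComponentsWithStats((sub<45).astype(np.uint8))
for i in range(1,n):
    if st[i][4]>60:print(st[i],ce[i]+[p[0]-45,y0],atz(W,*(ce[i]+[p[0]-45,y0]),.062))
print(get_state()['eef_pos'],get_state()['ee_rot'],get_state()['q'])
E
```

```text
t: 12.95
eef_pos: [0.5144, 0.1703, 0.3051]
ee_rot: [-3.141, -0.0, 1.685]
force: [-0.1, 1.0, 0.3]
width: 0.0299
gripper_force: 0.0
0 [256.2399 153.0577]
0.004 [256.2492 150.196 ]
0.009 [256.2608 146.5989]
[ 24  41  43   9 287] [256.1254 152.9059] [0.514  0.1922 0.062 ]
[0.5143 0.1701 0.3046] [-3.14    0.0004  1.6851] [ 0.681   0.0969 -0.1535 -0.0005 -1.322   2.5751]
```

The pin is fully home: the bar is found at row 152.9, against 153.06 predicted. Now to the dial, with the tool turned so that its camera side faces away from the tube.

```bash
python3 -m creep '[[[6.6,-43.2,-6.4,0,0,0,1.2],[6.6,-43.2,-6.4,0,0,0,1.2],[6.6,-43.2,-6.4,0,0,0,1.2],[6.6,-43.2,-6.4,0,0,0,1.2],[6.6,-43.2,-6.4,0,0,0,1.2],[6.6,-43.2,-6.4,0,0,0,1.2],[6.6,-43.2,-6.4,0,0,0,1.2],[6.6,-43.2,-6.4,0,0,0,2.4],[6.6,-43.2,-6.4,0,0,0,2.4],[6.6,-43.2,-6.4,0,0,0,2.4],[6.6,-43.2,-6.4,0,0,0,2.4],[6.6,-43.2,-6.4,0,0,0,2.4],[6.6,-43.2,-6.4,0,0,0,2.4],[6.6,-43.2,-6.4,0,0,0,2.4],[6.6,-43.2,-6.4,0,0,0,3.5],[6.6,-43.2,-6.4,0,0,0,3.5],[6.6,-43.2,-6.4,0,0,0,3.5],[6.6,-43.2,-6.4,0,0,0,3.5],[6.6,-43.2,-6.4,0,0,0,3.5],[6.6,-43.2,-6.4,0,0,0,3.5]]]'
python3 -m creep '[[[6.6,0,0,0,0,0,1.56],[6.6,0,0,0,0,0,1.56],[6.6,0,0,0,0,0,1.56],[6.6,0,0,0,0,0,1.56],[6.6,0,0,0,0,0,1.56],[6.6,0,0,0,0,0,1.56],[6.6,0,0,0,0,0,1.56],[6.6,0,0,0,0,0,1.56],[6.6,0,0,0,0,0,1.56],[6.6,0,0,0,0,0,1.56]]]'
python3 - <<'E'
from h import *
s=get_state();print(s['q'],s['ee_rot'])
W=cam("wrist"); im=grab_frame("wrist"); np.save("w6.npy",im);c=proj(W,[.5,-.2665,.08]);print(c)
x0=int(np.clip(c[0]-80,0,352));y0=int(np.clip(c[1]-60,0,264));print(x0,y0)
cv2.imwrite("pics/w6.png",cv2.resize(im[y0:y0+120,x0:x0+160],(800,600),interpolation=cv2.INTER_CUBIC))
E
```

```text
t: 15.5
eef_pos: [0.5001, -0.2659, 0.304]
ee_rot: [3.139, -0.0, -1.821]
force: [0.6, -1.2, -0.4]
width: 0.0659
gripper_force: 0.0
t: 16.75
eef_pos: [0.5002, -0.2659, 0.3043]
ee_rot: [3.142, -0.002, 2.909]
force: [-0.1, -0.1, -0.6]
width: 0.066
gripper_force: 0.0
[-1.43385927e-01  1.40294905e-01 -1.03910393e-01 -2.19932183e-04
 -1.32882340e+00 -1.66000908e+00] [ 3.14157899e+00 -2.24251698e-03  2.90894105e+00]
[254.23043805 171.25102233]
174 111
```

View pics/w6.png

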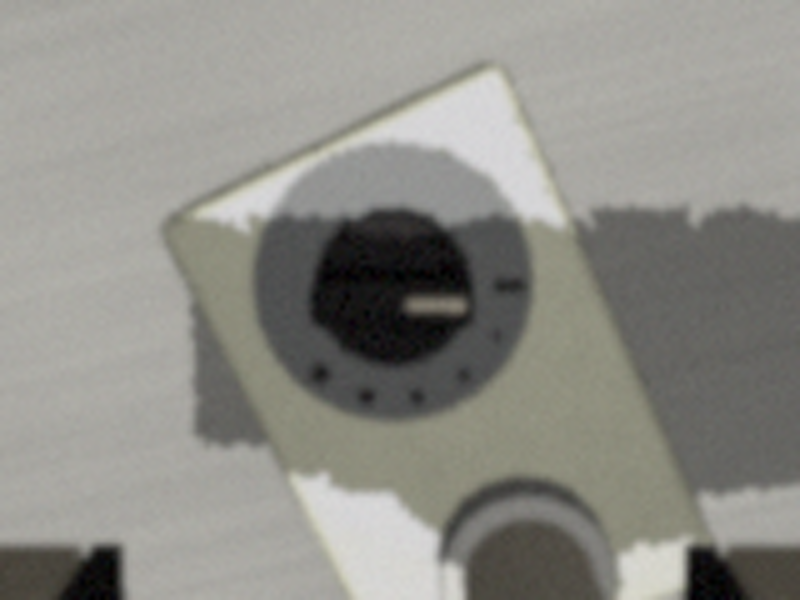

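The wrist close-up shows the white pointer line from (405,305) to (465,305), pointing at the off bar (510,286). The bar runs along the tool's closing line, and the skirt's centre is at (392,286). I'll compute the dial's axis from this.

```bash
python3 - <<'E'
from h import *
np.set_printoptions(precision=4,suppress=True)
W=cam("wrist");w=lambda u,v:(174+(u-2)/5,111+(v-2)/5)
s=get_state();yaw=s['ee_rot'][2];X=np.array([np.cos(yaw),np.sin(yaw)]);Y=np.array([np.sin(yaw),-np.cos(yaw)])
def rel(p):d=p[:2]-s['eef_pos'][:2];return (d@X*100,d@Y*100)
for n,p,z in (("skirt",(392,286),.060),("ring",(392,282),.053),("line a",(405,305),.086),("line b",(467,305),.086),("offbar",(510,286),.053),("dot5",(320,373),.053),("skirtR",(473,286),.06),("skirtL",(311,286),.06)):
    P=atz(W,*w(*p),z);print(n,P,"tool xy cm",rel(P))
print("pixel of (.5,-.2665)", [ (np.array(proj(W,[.5,-.2665,z]))-[174,111])*5+2 for z in (.06,.086)])
E
```

```text
skirt [ 0.498  -0.2693  0.06  ] tool xy cm (np.float64(0.15232094553762443), np.float64(-0.3832050120694705))
ring [ 0.4979 -0.2694  0.053 ] tool xy cm (np.float64(0.15824951526338688), np.float64(-0.3893238938365519))
line a [ 0.4998 -0.266   0.086 ] tool xy cm (np.float64(0.051754306607037996), np.float64(-0.011717672360182967))
line b [ 0.5036 -0.2498  0.086 ] tool xy cm (np.float64(0.05231725594688152), np.float64(1.6521801810892962))
offbar [ 0.5069 -0.2362  0.053 ] tool xy cm (np.float64(0.0420744252736277), np.float64(3.0431637128590086))
dot5 [ 0.5194 -0.2964  0.053 ] tool xy cm (np.float64(-2.551746292090449), np.float64(-2.521035853582339))
skirtR [ 0.5033 -0.2468  0.06  ] tool xy cm (np.float64(0.1530727667275323), np.float64(1.9329505863321674))
skirtL [ 0.4926 -0.2919  0.06  ] tool xy cm (np.float64(0.15156903734693006), np.float64(-2.6996286361031463))
pixel of (.5,-.2665) [array([403.3011, 290.6398]), array([403.2002, 306.2236])]
```

The dial's axis is about 1 mm along x and −3.3 mm along y of the tool. I'll go down, grip the bar by its ends (the body then clears the tube) and turn it past the first half-click.

```bash
python3 -m creep '[[[6.6,0.1,-0.33,6,0,0,0],[6.6,0.1,-0.33,12,0,0,0],[6.6,0.1,-0.33,17,0,0,0],[6.6,0.1,-0.33,20,0,0,0],[6.6,0.1,-0.33,22,0,0,0],[6.6,0.1,-0.33,23.8,0,0,0],[6.6,0.1,-0.33,23.8,0,0,0],[3.8,0.1,-0.33,23.8,0,0,0],[3.8,0.1,-0.33,23.8,0,0,0],[3.8,0.1,-0.33,23.8,0,0,0],[3.8,0.1,-0.33,23.8,0,0,0],[3.8,0.1,-0.33,23.8,0,0,0]]]' 20; python3 -c "
from station import *;s=get_state();print(s['eef_pos'],s['force'],s['moment'])"
```

```text
t: 18.3
eef_pos: [0.4994, -0.2691, 0.0683]
ee_rot: [-3.142, 0.001, 2.909]
force: [-0.7, 2.6, 5.3]
width: 0.0436
gripper_force: 20.0
[ 0.49938348 -0.26909968  0.0682783 ] [-0.67545918  2.60428964  5.26761748] [0.72396175 0.28366152 0.05885334]
```

The grip width is 43.6 mm, which matches the bar's 44 mm. Turning clockwise.

```bash
python3 -m creep '[[[3.8,0.1,0,0,0,0,0.1],[3.8,0.1,0,0,0,0,0.2],[3.8,0.1,0,0,0,0,0.3],[3.8,0.1,0,0,0,0,0.3],[3.8,0.1,0,0,0,0,0.3]]]'; python3 -c "
from station import *;s=get_state();print(s['eef_pos'],s['force'],s['moment'])"
python3 -m creep '[[[6.6,0,0,0,0,0,0],[6.6,0,0,0,0,0,0],[6.6,0,0,0,0,0,0],[6.6,0,0,-3,0,0,0],[6.6,0,0,-7,0,0,0],[6.6,0,0,-12,0,0,0],[6.6,0,0,-17,0,0,0],[4,0,0,-17,0,0,0],[4,0,0,-17,0,0,0]]]'
python3 - <<'E'
from h import *
s=get_state();print(s['q'],s['ee_rot'])
W=cam("wrist"); im=grab_frame("wrist"); np.save("w7.npy",im);c=proj(W,[.4988,-.2688,.086]);print(c)
x0,y0=174,111
g=im.astype(int);sub=im[int(c[1])-30:int(c[1])+30,int(c[0])-35:int(c[0])+35]
print(x0,y0);cv2.imwrite("pics/w7.png",cv2.resize(im[int(c[1])-60:int(c[1])+60,int(c[0])-80:int(c[0])+80],(800,600),interpolation=cv2.INTER_CUBIC))
E
```

```text
t: 18.92
eef_pos: [0.4992, -0.2692, 0.0683]
ee_rot: [3.141, 0.002, 2.611]
force: [1.7, -0.1, 9.3]
width: 0.0439
gripper_force: 20.0
[ 0.49923436 -0.26917801  0.06831573] [ 1.70473553 -0.11156367  9.27065654] [-0.21709756 -0.72697978 -0.02341792]
t: 20.05
eef_pos: [0.4975, -0.2686, 0.2371]
ee_rot: [3.141, -0.001, 2.608]
force: [-1.2, 0.0, -0.9]
width: 0.0513
gripper_force: 0.0
[-1.49286468e-01  1.72623151e-01 -2.17312186e-01 -6.04594955e-04
 -1.18134440e+00 -1.95458045e+00] [ 3.14125515e+00 -6.57693353e-04  2.60829249e+00]
[255.08132717 183.19136508]
174 111
```

View pics/w7.png

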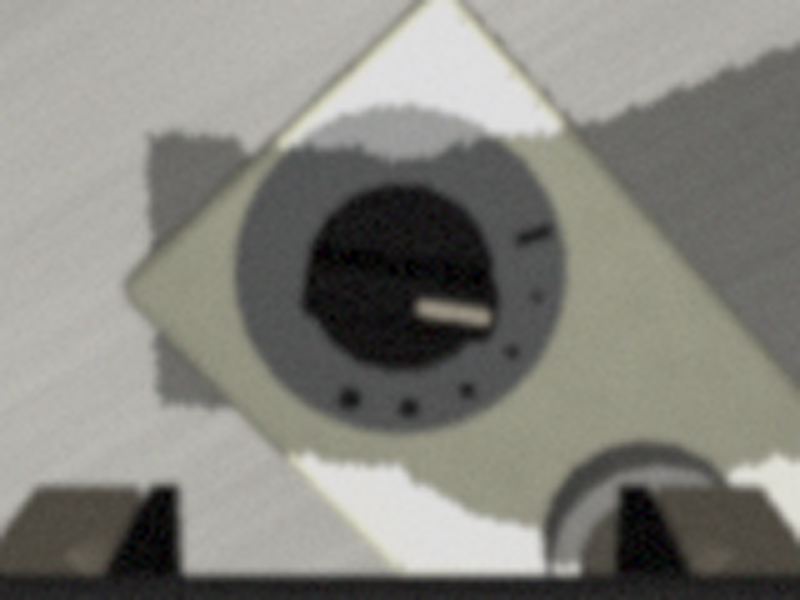

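The pointer line runs from (417,305) to (490,318), about 10° further clockwise than the tool, so the total is about 26° and the dial is at level one. I'll regrip across the bar's thickness by turning the tool back 81°.

```bash
python3 -m creep '[[[4,0,0,0,0,0,-1.42],[4,0,0,0,0,0,-1.42],[4,0,0,0,0,0,-1.42],[4,0,0,0,0,0,-1.42],[4,0,0,0,0,0,-1.42],[4,0,0,0,0,0,-1.42],[4,0,0,0,0,0,-1.42],[4,0,0,0,0,0,-1.42],[4,0,0,0,0,0,-1.42],[4,0,0,0,0,0,-1.42]]]'
python3 - <<'E'
from h import *
W=cam("wrist"); im=grab_frame("wrist").astype(int); print(get_state()['ee_rot'],get_state()['q'][5])
c=proj(W,[.499,-.269,.086]).round().astype(int);g=im.min(2);y0,x0=c[1]-35,c[0]-35
sub=g[y0:y0+70,x0:x0+70]; m=np.zeros_like(sub)
yy,xx=np.mgrid[:70,:70]; m=((sub>75)&(np.hypot(xx-35,yy-35)<17)).astype(np.uint8)
n,L,st,ce=cv2.connectedComponentsWithStats(m)
yaw=get_state()['ee_rot'][2];e=get_state()['eef_pos'][:2]
for i in range(1,n):
    if st[i][4]<8:continue
    ys,xs=np.where(L==i);pts=np.array([atz(W,a+x0,b+y0,.086)[:2] for a,b in zip(xs,ys)]);mu=pts.mean(0);v=np.linalg.svd(pts-mu)[2][0]
    d=mu-e;print(st[i],mu,"dir",np.degrees(np.arctan2(v[1],v[0])),"rel tool xy",d@[np.cos(yaw),np.sin(yaw)],d@[np.sin(yaw),-np.cos(yaw)],"yaw",np.degrees(yaw))
E
```

```text
t: 21.35
eef_pos: [0.4976, -0.2688, 0.2367]
ee_rot: [3.14, -0.001, -2.257]
force: [-0.9, 0.1, 0.2]
width: 0.04
gripper_force: 0.0
[ 3.14058498e+00 -5.35514033e-04 -2.25684878e+00] -0.5367809615629865
[34 39  3 13 39] [ 0.50615946 -0.26041626] dir 50.614947288896786 rel tool xy -0.011799557873077116 -0.0012089802492568193 yaw -129.30791030755566
[43 44  7  6 11] [ 0.49852937 -0.25104771] dir -0.6879402867379675 rel tool xy -0.014214925805615196 0.010629686338789466 yaw -129.30791030755566
```

The pointer direction measures 50.6° against 50.7° expected, offset by −1.2 mm. I'll go down, grip and turn two clicks.

```bash
python3 -m creep '[[[4,0,-0.1,5,0,0,0],[4,0,-0.1,10,0,0,0],[4,0,-0.1,13.5,0,0,0],[4,0,-0.1,15.5,0,0,0],[4,0,-0.1,17,0,0,0],[4,0,-0.1,17,0,0,0],[0.8,0,-0.1,17,0,0,0],[0.8,0,-0.1,17,0,0,0],[0.8,0,-0.1,17,0,0,0],[0.8,0,-0.1,17,0,0,0],[0.8,0,-0.1,17,0,0,0]]]' 20 && python3 -c "
from station import *;s=get_state();print(s['eef_pos'],s['force'],s['moment'])"
```

```text
t: 22.78
eef_pos: [0.4987, -0.2693, 0.0682]
ee_rot: [-3.141, 0.0, -2.255]
force: [-2.2, 3.2, 5.5]
width: 0.0138
gripper_force: 20.0
[ 0.49872888 -0.26927899  0.06820722] [-2.19368507  3.17982279  5.50167392] [ 1.2194905   0.86650335 -0.06085862]
```

```bash
python3 -m creep '[[[0.8,0,0,0,0,0,0.12],[0.8,0,0,0,0,0,0.24],[0.8,0,0,0,0,0,0.36],[0.8,0,0,0,0,0,0.48],[0.8,0,0,0,0,0,0.6],[0.8,0,0,0,0,0,0.72],[0.8,0,0,0,0,0,0.82],[0.8,0,0,0,0,0,0.9],[0.8,0,0,0,0,0,0.9],[0.8,0,0,0,0,0,0.9]]]'; python3 -c "
from station import *;s=get_state();print(s['eef_pos'],s['force'],s['moment'],s['ee_rot'])"
python3 -m creep '[[[4,0,0,0,0,0,0],[4,0,0,0,0,0,0],[4,0,0,0,0,0,0],[4,0,0,-3,0,0,0],[4,0,0,-7,0,0,0],[4,0,0,-12,0,0,0],[4,0,0,-17,0,0,0],[4,0,0,-17,0,0,0],[4,0,0,-17,0,0,0]]]'
cat > chk.py <<'E'
from h import *
W=cam("wrist"); im=grab_frame("wrist").astype(int)
c=proj(W,[.499,-.269,.086]).round().astype(int);g=im.min(2);y0,x0=c[1]-35,c[0]-35
sub=g[y0:y0+70,x0:x0+70];yy,xx=np.mgrid[:70,:70]; m=((sub>75)&(np.hypot(xx-35,yy-35)<17)).astype(np.uint8)
n,L,st,ce=cv2.connectedComponentsWithStats(m)
for i in range(1,n):
    if st[i][4]<8:continue
    ys,xs=np.where(L==i);pts=np.array([atz(W,a+x0,b+y0,.086)[:2] for a,b in zip(xs,ys)]);mu=pts.mean(0);v=np.linalg.svd(pts-mu)[2][0]
    print(st[i],mu,"dir",np.degrees(np.arctan2(v[1],v[0])),"from axis",np.degrees(np.arctan2(mu[1]+.2692,mu[0]-.499)))
# handle & bystanders check: top view before/after
T=cam("top");a=np.load("top.npy").astype(int);b=grab_frame("top").astype(int)
d=(abs(a-b).max(2)>40).astype(np.uint8)
n,L,st,ce=cv2.connectedComponentsWithStats(d)
print([(*s[:5],) for s in st[1:] if s[4]>25])
A=np.array([.532,.035]);u=np.array([np.cos(.113+np.pi/2),np.sin(.113+np.pi/2)]);print("handle px home",proj(T,[*(A+u*.158),.062]))
p=proj(T,[*(A+u*.158),.062]).round().astype(int);q=(b.mean(2)[p[1]-18:p[1]+19,p[0]-15:p[0]+16]<45).astype(np.uint8)
n,L,st,ce=cv2.connectedComponentsWithStats(q);print([(s,k+[p[0]-15,p[1]-18]) for s,k in zip(st[1:],ce[1:]) if s[4]>10])
E
python3 chk.py
```

```text
t: 24.02
eef_pos: [0.4985, -0.269, 0.0682]
ee_rot: [3.141, -0.0, 3.128]
force: [-3.1, 5.2, 7.6]
width: 0.0139
gripper_force: 20.0
[ 0.49853557 -0.26904295  0.06821555] [-3.11571354  5.21551753  7.6310701 ] [ 1.81342997  1.07323661 -0.07351376] [ 3.14121368e+00 -8.13180308e-05  3.12836132e+00]
t: 25.15
eef_pos: [0.4985, -0.2693, 0.2372]
ee_rot: [3.141, 0.0, 3.128]
force: [0.3, 0.7, 0.1]
width: 0.0401
gripper_force: 0.0
[33 38  4 14 54] [ 0.51056678 -0.26959475] dir -0.7502066923869859 from axis -1.9546203130315956
[42 42  9  9 22] [ 0.51275935 -0.257204  ] dir -48.57585390989558 from axis 41.083340785768016
[21 44  7  6 12] [ 0.51302557 -0.28097172] dir 50.04703410554092 from axis -40.00687861681008
[(np.int32(224), np.int32(155), np.int32(21), np.int32(16), np.int32(130)), (np.int32(189), np.int32(171), np.int32(299), np.int32(213), np.int32(25559)), (np.int32(203), np.int32(188), np.int32(16), np.int32(44), np.int32(291)), (np.int32(188), np.int32(204), np.int32(8), np.int32(20), np.int32(97)), (np.int32(440), np.int32(215), np.int32(37), np.int32(36), np.int32(727)), (np.int32(476), np.int32(334), np.int32(36), np.int32(50), np.int32(1251)), (np.int32(235), np.int32(338), np.int32(23), np.int32(8), np.int32(110)), (np.int32(229), np.int32(345), np.int32(7), np.int32(7), np.int32(34)), (np.int32(240), np.int32(363), np.int32(16), np.int32(8), np.int32(28))]
handle px home [191.57285556 213.8737543 ]
[]
```

The pointer now reads −0.75°, against −0.85° expected for level three. The handle shows at (192,214) in the top view, where the home position in the new hole should be. The gripper is clear, so I'll hand in.

```bash
python3 -c "
from station import *;print(job_done())"
```

```text
the job is handed in; nothing more can be done
None
```

The job is handed in at about 25 s: the cassette is turned 90° so its open front faces the light tube, the pin is fully home in that hole, and the light is at level three.

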